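# Lay out the tea things on the serving board

## Task

Set out the tea things upright on the wooden board: the tall mug in the middle of the cork coaster nearer the kettle, the short mug in the middle of the other coaster, the one nearer the flask, and the steel sugar tin in the middle of the board, midway between the two coasters. The tin's lid goes on top of it, fully home. Knock nothing over, and leave the kettle and the flask where they stand.

Things in the scene. Friction and masses are not known exactly. Their poses are not given: they have to be found in the camera images.
- mug_center (a point): Tall white ceramic mug, loose, standing: round body 62 mm across, 105 mm tall, wall 4 mm, open at the top, about 0.26 kg. The point is on its axis half-way up (52.5 mm above its foot); z is up. Its +y axis points towards the handle, a loop standing out about 36 mm from the wall; grasp across its x.
- cup_center (a point): Short white ceramic mug, loose, standing: round body 62 mm across, only 60 mm tall, wall 4 mm, open at the top, about 0.16 kg. The point is on its axis half-way up (30 mm above its foot); z is up. Its +y axis points towards the handle, a loop standing out about 36 mm from the wall; grasp across its x.
- tin_center (a point): Plain steel sugar tin, loose, standing, open and empty: straight round wall 56 mm across, 70 mm tall, wall 3 mm (mouth 50 mm), about 0.15 kg. The point is on its axis half-way up (35 mm above its foot); z is up.
- lid_center (a point): Steel lid of the sugar tin, loose, right way up, 60 g, 34 mm tall: a plug 40 mm across, 6 mm deep, that drops into the tin's mouth; a disc 62 mm across, 4 mm thick, that rests on the rim; an upright black knob 18 mm across, 24 mm tall, to hold it by. Point on its axis, 17 mm above the plug's underside, 7 mm above the disc's top; z up. Lid on: this point is 46 mm above the tin's point.
- tray: Flat oblong wooden serving board without a rim, fixed, 130 mm (its x) by 360 mm (its y) by 10 mm thick. Origin at the centre of its underside, so its top is 10 mm higher; its y axis runs along its length through both coasters.
- coaster_left: Round cork coaster, fixed on the board, 90 mm across, 4 mm thick, 115 mm from the board's middle towards its left (+y, the robot's left) end. Origin at the centre of its underside; its top is 14 mm above the worktop.
- coaster_right: The same kind of coaster, 115 mm from the board's middle towards its right (-y) end. Origin at the centre of its underside; its top is 14 mm above the worktop.
- kettle: Chrome electric kettle on a round black base, 160 mm across and 221 mm tall, with a black loop handle on the far side; stands on the worktop beyond one end of the board, left or right. Origin at the centre of its underside. Leave it alone.
- flask: White vacuum flask with a steel cap, 84 mm across and 230 mm tall, upright on the worktop beyond the other end of the board. Origin at the centre of its underside. Leave it alone.
Not all that is in view belongs to the job. Leave any orange look-alike of the part that bears tin_center alone. Leave any red look-alike of the part that bears lid_center alone.

How it is judged:
By the outcome, as a careful person would: the job done as asked, in the order asked, and still so for the second after the job is handed in, with the robot touching nothing.
It also fails if it takes over 122 s, if anything falls off the work surface, if the arm or the gripper's body presses on something with over 40 N, if the wrist force passes 120 N, or if a joint passes its speed limit or range.

## Robot

A 6-joint arm with a two-finger parallel gripper is mounted at the origin on the work surface. World frame = base frame: x ahead of the robot, y to its left, z up, the work surface at z = 0. Lengths are in m, angles in rad, forces in N, time in s.
With the tool pointing down it reaches from about 0.35 to 0.975 m from the base axis. Payload 4.9 kg.
Tool frame: the origin (TCP) lies at the very end of the fingers, on their centre line; the grasp point (between the pads) lies 19 mm behind it (grasp_offset is the distance from the TCP to the grasp point, in m); x points along the fingers, y is the direction in which the jaws open and shut, and the axes are right-handed (so a half turn about x gives the same grasp; the last joint's range is limited). The gripper opens to 85 mm and grips with 20 to 120 N. Pads are 22 mm wide; open, the fingers measure 114 mm over their backs; the gripper's body (76 mm by 85 mm) begins 54 mm behind the grasp point. The pads swing forward as they close: fully open they stand 13 mm farther back than shut.
Start: joints at [-1.334, 0.053, 1.613, -0, 1.476, -0.119], TCP at [0.218, -0.586, 0.231] pointing down, gripper open.
Joint ranges: [-3.01, 3.01], [-1.01, 2.22], [0.06, 2.58], [-1.02, 4.17], [0.09, 2.62], [-3.14, 3.14]. Speed limits (rad/s): [2.57, 2.57, 3.14, 3.14, 3.14, 3.14].

## Interface

Orientations are given as a rotation vector (axis times angle).
In Python, from station import get_obs, get_image, camera_model, finish_job, grasp_offset gives the robot as it stands.
- The arm moves only by the shell command python3 -m crank 'ROWS' [OPENING] [FORCE]. ROWS is JSON, a list that holds one entry, the list of rows, each a list of 4 numbers: the shift along the world's x, y, z in m, then the turn about the world's z in degrees. In form: [[[dx, dy, dz, turn], ...]]. A call has 1 to 5 rows; each row is the pose to reach, as a shift and turn from the pose commanded when the call began; what a row does not reach only later rows make up. A row lasts 1/12 s, in which the tool goes at most 41.7 mm and 7.16 degrees, less where a joint would pass 70% of its speed; a pose out of reach is approached as far as the arm can. A call with a gripper value outside its range is refused whole. OPENING is the opening, from 0 (shut) to 1 (fully open), set as the call begins (- or left out, the last holds). The fingers move at their own pace and stop on an object; FORCE is the grip in N (left out, the last holds). Time passes only in rows, so rows that repeat a pose let the fingers close. It gives the time, the measured TCP pose, the force and the opening at its end, in the units of the state.
- get_obs(): the state, without advancing time (a new reading comes with each control period).
- get_image(name): name is "scene" or "side" or "wrist"; returns (picture, depth): 420x560x3 uint8, red, green, blue; 420x560 float32, m along the optical axis (not along the pixel's ray), 0 where there is no reading.
- camera_model(name): a dict with "fx", "fy", "cx", "cy" (pixels), "xyz" and "attitude" of the camera in the world. Camera axes: x right, y down, z forward; pixel columns grow to the right and rows downward; lengths in m; the calibration is good to about 2 mm. A picture is of the moment at which its call begins: read the wrist's pose just before it. camera_model takes no time and is no camera call; for the wrist camera it gives the pose at the moment of the call.
- finish_job(): hands the job in, once; it reports no verdict.
The state is a dict: "t": time; "q": joint angles; "dq": joint speeds; "effort": joint torques, N m; "tool_pos": TCP position; "tool_rot": TCP orientation; "contact_force": force on the tool from outside, world axes, zero at the start; "wrist_torque": the same for the moment, N m; "opening": finger opening in m.
Only numpy, scipy, OpenCV 4.12 (cv2) and the standard library are available. Lean on these libraries where they do the work, as an engineer would, in place of code of your own. Each camera call takes 0.05 s, during which the arm holds its last target.

## Working session

There is one attempt and no reset: what is moved stays moved. The work goes in short steps, Python scripts to look and compute and a shell command to move; the robot and the scene stay as the last step left them, time stands still between calls to the robot, and variables do not carry over. Pictures are saved under pics/ and viewed, and the job is handed in when it is done.

```bash
mkdir -p pics; cat > h.py <<'E'
import numpy as np, cv2
from scipy.spatial.transform import Rotation as R
from station import get_obs,get_image,camera_model,grasp_offset
def snap(n,f):
    m=camera_model(n); im,d=get_image(n)
    cv2.imwrite(f'pics/{f}.png',im[:,:,::-1]); np.savez(f'pics/{f}.npz',im=im,d=d,**{k:np.array(v) for k,v in m.items()})
    return m,im,d
def cloud(m,d):
    v,u=np.mgrid[:d.shape[0],:d.shape[1]]
    P=np.stack([(u-m['cx'])/m['fx']*d,(v-m['cy'])/m['fy']*d,d],-1)
    A=np.array(m['attitude']); 
    Rm=R.from_rotvec(A).as_matrix() if A.shape==(3,) else A
    return P@Rm.T+np.array(m['xyz'])
E
python3 - <<'E'
from h import *
print(get_obs()); print(grasp_offset)
for n in('scene','side','wrist'):
    m,im,d=snap(n,n+'0'); print(n,m)
E
```

```text
{'t': 0.0, 'q': array([-1.33398528e+00,  5.33419231e-02,  1.61431422e+00,  1.69886080e-05,
        1.47600827e+00, -1.18987875e-01]), 'dq': array([-4.30438077e-04,  4.00709159e-04, -1.23992247e-03,  8.89074020e-04,
        1.14554346e-03,  7.18866152e-06]), 'effort': array([ 7.16131854e-04, -3.93684232e+01, -3.70174313e+01,  3.51254403e-05,
        7.16331677e-03,  4.32437488e-06]), 'tool_pos': array([ 0.21757441, -0.58523078,  0.23006021]), 'tool_rot': array([ 2.02842956,  0.36686228, -2.02864618]), 'contact_force': array([-0.52059702, -0.23084823,  0.31970356]), 'wrist_torque': array([ 0.02581165, -0.01208082, -0.0249058 ]), 'opening': 0.08540298811863757}
0.0187
scene {'fx': 384.4567969740001, 'fy': 384.4567969740001, 'cx': 286.1097035662161, 'cy': 208.91004558879757, 'xyz': array([ 1.00604818, -0.24977296,  0.97866134]), 'attitude': array([-2.28053902, -1.39514945,  0.38553316])}
side {'fx': 521.04056256532, 'fy': 521.04056256532, 'cx': 276.89960906920425, 'cy': 210.37988649950594, 'xyz': array([-0.01752016,  0.99906886,  0.88240198]), 'attitude': array([-0.62131065,  2.52458501, -1.30307349])}
wrist {'fx': 291.09279263351414, 'fy': 291.09279263351414, 'cx': 279.13052006198484, 'cy': 209.30603422826607, 'xyz': array([ 0.28613063, -0.56007447,  0.3725964 ]), 'attitude': array([ 2.37695614, -1.65392911, -0.24159977])}
```

View pics/scene0.png

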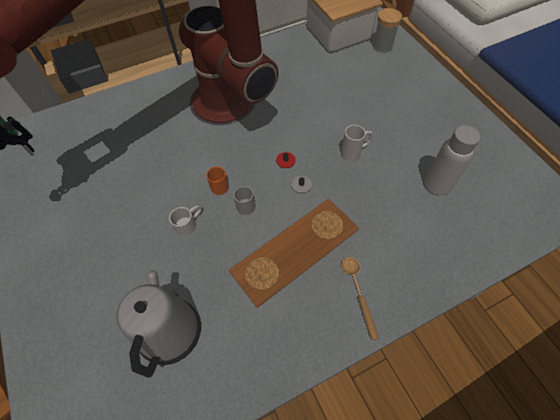

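View pics/side0.png

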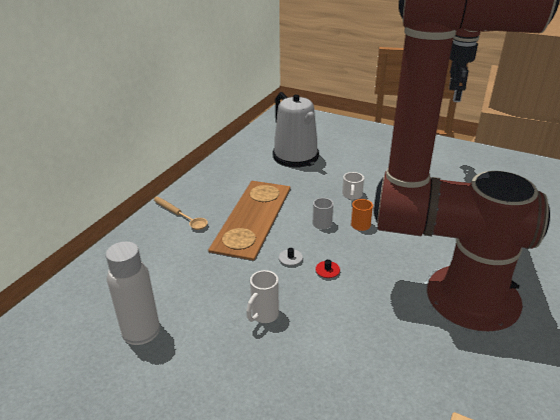

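View pics/wrist0.png

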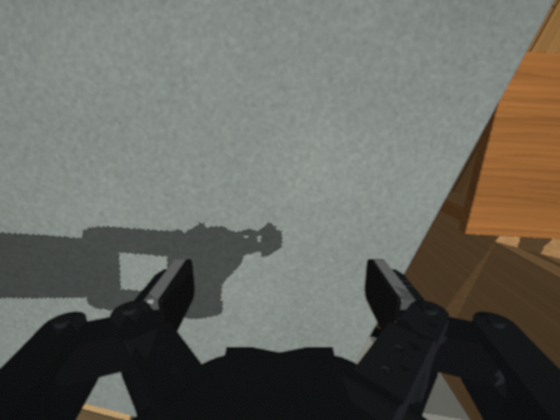

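The scene view shows two candidates for the tin: grey at (245,201) and orange at (218,181). The grey one is the steel tin. For the lid there is steel at (302,184) and red at (286,160), and the steel one is the lid. The short mug is at (183,220) and the tall mug at (354,142). The kettle is at (155,320), at the board's -y end, and the flask is at (450,160). Next I'll crop and measure.

```bash
python3 - <<'E'
from h import *
from scipy.optimize import least_squares
cs=[]
im=cv2.imread('pics/scene0.png'); cv2.imwrite('pics/crop0.png',cv2.resize(im[110:310,150:390],None,fx=3.2,fy=3,interpolation=cv2.INTER_CUBIC)[:600,:800])
for n in('scene0','side0'):
    z=np.load(f'pics/{n}.npz'); P=cloud(z,z['d']); ok=z['d']>0
    tab=P[ok&(abs(P[...,2])<.01)]; print(n,'table z',np.median(tab[:,2]))
    cs.append((P,z['im'],ok))
    seeds={'scene0':dict(mug=(354,142),cup=(183,220),tin=(245,201),lid=(302,184),otin=(218,181),rlid=(286,160),kettle=(155,315),flask=(450,160),cL=(327,225),cR=(262,273)),
     'side0':dict(mug=(264,298),cup=(353,186),tin=(323,213),lid=(291,258),otin=(362,216),rlid=(328,270),kettle=(296,130),flask=(135,300),cL=(239,239),cR=(264,193))}[n]
    for k,(u,v) in seeds.items(): print(k,P[v,u].round(3))
np.save('pics/P.npy',cs[0][0])
E
```

```text
scene0 table z 0.0015106401554945137
mug [0.439 0.252 0.1  ]
cup [ 0.397 -0.284  0.005]
tin [ 0.46  -0.109  0.072]
lid [0.454 0.074 0.021]
otin [ 0.364 -0.151  0.071]
rlid [0.35  0.073 0.018]
kettle [ 0.701 -0.401  0.2  ]
flask [0.648 0.407 0.165]
cL [0.605 0.073 0.016]
cR [ 0.65  -0.151  0.014]
side0 table z -0.0004922255947252263
mug [0.396 0.302 0.079]
cup [ 0.401 -0.242  0.055]
tin [ 0.426 -0.083  0.05 ]
lid [0.439 0.085 0.011]
otin [ 0.326 -0.119  0.05 ]
rlid [0.336 0.085 0.012]
kettle [ 0.649 -0.365  0.127]
flask [0.6   0.469 0.129]
cL [0.6   0.078 0.01 ]
cR [ 0.648 -0.147  0.012]
```

View pics/crop0.png

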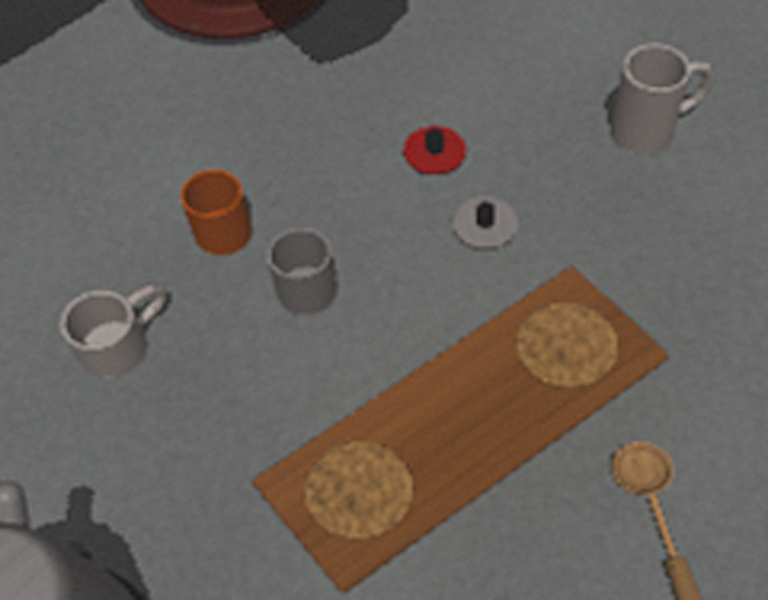

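The crop confirms the plain steel tin at crop (302,270) and the steel lid at (486,222). The orange tin and red lid are decoys. Now I'll fit the positions.

```bash
cat > fit.py <<'E'
from h import *
from scipy.optimize import least_squares
def fitcyl(pts,c0,ro,ri,z0,z1,rad=.05):
    c=np.array(c0,float)
    for _ in range(3):
        q=pts[(np.hypot(*(pts[:,:2]-c).T)<rad)&(pts[:,2]>z0)&(pts[:,2]<z1)]
        def f(c):
            r=np.hypot(*(q[:,:2]-c).T); a=r-ro; b=r-ri
            return np.where(abs(a)<abs(b),a,b)
        s=least_squares(f,c,loss='soft_l1',f_scale=.001); c=s.x
    return c,len(q),np.median(abs(f(c)))
E
python3 - <<'E'
from fit import *
print(R.from_rotvec(get_obs()['tool_rot']).as_matrix().round(3))
A={}
for n in('scene0','side0'):
    z=np.load(f'pics/{n}.npz'); P=cloud(z,z['d']); ok=z['d']>0; p=P[ok]; c=z['im'][ok].astype(int)
    p=p.copy(); tz=np.median(p[(abs(p[:,2])<.01)][:,2]); p[:,2]-=tz
    A[n]=(p,c)
    for k,a in dict(mug=((.42,.275),.031,.027,.01,.1),cup=((.40,-.25),.031,.027,.01,.057),tin=((.44,-.095),.028,.025,.008,.068),otin=((.345,-.135),.028,.025,.008,.068),
       lid=((.446,.08),.031,.009,.003,.03),knob=((.445,.08),.009,.0,.018,.036),rknob=((.34,.08),.009,.0,.018,.036)).items():
        try:
            r=fitcyl(p,*a,**({'rad':.02} if 'knob' in k else {})); print(n,k,r[0].round(4),r[1],r[2].round(4))
        except Exception as e: print(n,k,e)
    # lid disc mean (grey)
    # handle direction
    for k,c0,h in(('mug',(.42,.275),.105),('cup',(.4,-.25),.06)):
        c1=fitcyl(p,c0,.031,.027,.01,h-.005)[0]; r=np.hypot(*(p[:,:2]-c1).T); s=(r>.04)&(r<.075)&(p[:,2]>.015)&(p[:,2]<h)
        v=np.median(p[s][:,:2]-c1,0); print(n,k,'handle deg',np.degrees(np.arctan2(v[1],v[0])).round(1),s.sum())
    hsv=cv2.cvtColor(z['im'],cv2.COLOR_RGB2HSV); 
    zz=P[...,2]-tz
    box=(P[...,0]>.5)&(P[...,0]<.75)&(P[...,1]>-.26)&(P[...,1]<.2)
    tr=box&ok&(hsv[...,1]>60)&(zz>.005)&(zz<.03)
    q=P[tr][:,:2].astype(np.float32)
    (c0,s,an)=cv2.minAreaRect(q); print('rect',c0,s,an)
E
```

```text
[[-0.     0.348 -0.937]
 [ 0.001 -0.937 -0.348]
 [-1.    -0.002 -0.   ]]
scene0 mug [0.4148 0.2732] 587 0.0009
scene0 cup [ 0.4178 -0.2811] 426 0.0009
scene0 tin [ 0.4378 -0.1026] 387 0.0007
scene0 otin [ 0.3377 -0.1476] 397 0.0007
scene0 lid [0.4453 0.0787] 282 0.0047
scene0 knob [0.4433 0.0768] 34 0.0012
scene0 rknob [0.3408 0.0776] 37 0.0009
scene0 mug handle deg 87.0 70
scene0 cup handle deg 109.2 52
rect (0.6658751964569092, -0.02898988127708435) (0.2126980423927307, 0.35915958881378174) 11.63446044921875
side0 mug [0.4129 0.2777] 1096 0.001
side0 cup [ 0.3888 -0.2458] 260 0.0057
side0 tin [ 0.4368 -0.1011] 484 0.0008
side0 otin [ 0.337  -0.1441] 493 0.0008
side0 lid [0.4467 0.0783] 311 0.0041
side0 knob [0.4458 0.078 ] 50 0.0013
side0 rknob [0.3431 0.0776] 57 0.0013
side0 mug handle deg 89.1 134
side0 cup handle deg -53.2 169
rect (0.6643432378768921, -0.026581525802612305) (0.21236905455589294, 0.36513280868530273) 11.257508277893066
```

```bash
python3 - <<'E'
from fit import *
for n in('scene0','side0'):
    z=np.load(f'pics/{n}.npz'); P=cloud(z,z['d']); ok=z['d']>0; p=P[ok].copy(); tz=np.median(p[(abs(p[:,2])<.01)][:,2]); p[:,2]-=tz
    r=fitcyl(p,(.417,-.28),.031,.027,.01,.057,.04); c1=r[0];print(n,'cup',r)
    rr=np.hypot(*(p[:,:2]-c1).T); s=(rr>.04)&(rr<.075)&(p[:,2]>.015)&(p[:,2]<.06); v=np.median(p[s][:,:2]-c1,0); print('cup handle',np.degrees(np.arctan2(v[1],v[0])),s.sum())
    hsv=cv2.cvtColor(z['im'],cv2.COLOR_RGB2HSV); zz=P[...,2]-tz
    box=(P[...,0]>.5)&(P[...,0]<.75)&(P[...,1]>-.26)&(P[...,1]<.2)
    tr=(box&ok&(hsv[...,1]>60)&(zz>.004)&(zz<.03)).astype(np.uint8)
    k,l,st,ce=cv2.connectedComponentsWithStats(tr); i=1+st[1:,4].argmax(); M=l==i
    q=P[M][:,:2].astype(np.float32); print('rect',cv2.minAreaRect(q))
    # coaster: cork lighter
    V=hsv[...,2]; cork=(M&(zz>.0)&(V>V[M].mean()+8)).astype(np.uint8)
    cork=cv2.morphologyEx(cork,cv2.MORPH_CLOSE,np.ones((5,5),np.uint8)); cork=cv2.morphologyEx(cork,cv2.MORPH_OPEN,np.ones((5,5),np.uint8))
    k,l,st,ce=cv2.connectedComponentsWithStats(cork)
    C=[]
    for i in range(1,k):
        if st[i,4]>300:
            c,rad=cv2.minEnclosingCircle(P[l==i][:,:2].astype(np.float32)); mn=P[l==i][:,:2].mean(0); print('cork',c,rad,mn,ce[i],st[i,4]); C.append(mn)
    if len(C)==2:
        d=C[0]-C[1]; print('mid',(C[0]+C[1])/2,np.linalg.norm(d),np.degrees(np.arctan2(d[1],d[0]))-90)
    for nm,c0 in(('kettle',(.68,-.4)),('flask',(.62,.44))):
        print(nm,fitcyl(p,c0,.08 if nm=='kettle' else .042,9,.0 if nm=='kettle' else .02,.03 if nm=='kettle' else .15,.12 if nm=='kettle' else .06))
E
```

```text
scene0 cup (array([ 0.41805885, -0.28165042]), 398, np.float64(0.0008883580372833089))
cup handle 109.43972380990091 56
rect ((0.6251840591430664, -0.03776325285434723), (0.13208580017089844, 0.3599429130554199), 11.76959228515625)
cork (0.7870398759841919, -0.07408426702022552) 0.28086885809898376 [0.60554248 0.07290216] [327.05701079 224.43143297] 649
cork (0.8063591122627258, -0.192885622382164) 0.20773406326770782 [ 0.65182019 -0.15126985] [261.82899628 272.866171  ] 807
mid [ 0.62868133 -0.03918385] 0.2288989254176749 11.664195178976001
kettle (array([ 0.68888331, -0.39172443]), 2103, np.float64(0.019460162928835095))
flask (array([0.63140789, 0.44614612]), 931, np.float64(0.0006652631282256793))
side0 cup (array([ 0.41692116, -0.28151895]), 356, np.float64(0.0010515552998528223))
cup handle 108.8989064124733 48
rect ((0.6249707341194153, -0.03620196878910065), (0.13107945024967194, 0.36866381764411926), 11.34987735748291)
cork (0.33367520570755005, 0.40611615777015686) 0.6892524361610413 [ 0.63086136 -0.14059738] [268.00912409 194.82481752] 548
cork (0.312015563249588, 0.5230826139450073) 0.5790272355079651 [0.59906286 0.0797124 ] [238.791587   237.70363289] 523
mid [ 0.61496211 -0.03044249] 0.22259277390109897 -171.78691128547547
kettle (array([ 0.67712837, -0.41772798]), 745, np.float64(0.008040615554910396))
flask (array([0.6331578 , 0.44641926]), 1819, np.float64(0.0007310838303476383))
```

```bash

python3 -m crank '[[[0.025,0.032,0.004,6.8],[0.05,0.064,0.008,13.6],[0.075,0.096,0.012,20.4],[0.1,0.128,0.016,27.2],[0.125,0.16,0.02,34]]]' 1 40
python3 -m crank '[[[0.02,0.036,0,6.8],[0.04,0.072,0,13.6],[0.06,0.108,0,20.4],[0.08,0.144,0,27.2],[0.1,0.18,0,34]]]'
python3 -m crank '[[[0,0.04,0,0],[0,0.08,0,0],[0,0.12,0,0],[0,0.16,0,0],[0,0.2,0,0]]]'
python3 -m crank '[[[0,0.04,0,0],[0,0.08,0,0],[0,0.12,0,0],[0,0.16,0,0],[0,0.16,0,0]]]'
```

```text
t: 0.57
tool_pos: [0.3433, -0.4241, 0.2511]
tool_rot: [1.647, 0.852, -1.647]
contact_force: [2.0, 0.1, 0.4]
opening: 0.0856
t: 0.98
tool_pos: [0.4431, -0.2439, 0.2511]
tool_rot: [1.226, 1.198, -1.226]
contact_force: [0.1, -0.8, -0.5]
opening: 0.0854
t: 1.4
tool_pos: [0.4421, -0.0439, 0.2511]
tool_rot: [1.23, 1.196, -1.23]
contact_force: [0.7, 0.6, 1.4]
opening: 0.0849
t: 1.82
tool_pos: [0.4416, 0.12, 0.2511]
tool_rot: [1.226, 1.202, -1.223]
contact_force: [0.2, -1.0, 0.5]
opening: 0.0854
```

```bash
cat > w.py <<'E'
import sys
from fit import *
# usage: w.py name  key:x,y ...
def wm(name,items):
    o=get_obs(); m,im,d=snap('wrist',name); P=cloud(m,d); ok=d>0
    p=P[ok].copy(); T=p[(abs(p[:,2])<.008)]; tz=np.median(T[:,2]) if len(T)>500 else 0; p[:,2]-=tz
    print('t',o['t'],'tcp',o['tool_pos'].round(4),'tz',round(float(tz),4))
    D=dict(mug=(.031,.027,.015,.1,.045),cup=(.031,.027,.01,.057,.045),tin=(.028,.025,.008,.068,.045),knob=(.009,0,.018,.036,.02))
    for it in items:
        k,c=it.split(':'); x,y,*zz=[float(a) for a in c.split(',')]; z0=zz[0] if zz else 0
        ro,ri,a,b,rad=D[k]; r=fitcyl(p,(x,y),ro,ri,a+z0,b+z0,rad); print(k,r[0].round(4),r[1],r[2].round(4))
        if k in('mug','cup'):
            c1=r[0]; rr=np.hypot(*(p[:,:2]-c1).T); s=(rr>.04)&(rr<.07)&(p[:,2]>z0+.02)&(p[:,2]<z0+b)
            v=np.median(p[s][:,:2]-c1,0); print('handle',np.degrees(np.arctan2(v[1],v[0])).round(1),s.sum())
wm(sys.argv[1],sys.argv[2:])
E
python3 w.py w1 mug:.414,.2755
```

```text
t 1.8167 tcp [0.4416 0.12   0.2511] tz -0.0001
mug [0.4125 0.2719] 2655 0.0002
handle nan 0
  return _methods._mean(a, axis=axis, dtype=dtype,
  ret = um.true_divide(
```

View pics/w1.png

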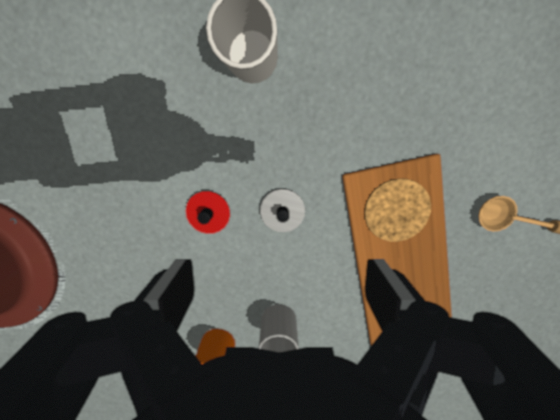

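The wrist view shows the mug at (242,35), the steel lid at (282,210) and the left coaster at (398,208). I'll take the lid and coaster positions from this same picture.

```bash
cat > cork.py <<'E'
import sys
from fit import *
def cork(name,seeds):
    z=np.load(f'pics/{name}.npz'); P=cloud(z,z['d']); hsv=cv2.cvtColor(z['im'],cv2.COLOR_RGB2HSV)
    for u,v in seeds:
        zc=np.median(P[v-4:v+5,u-4:u+5,2]); 
        c=P[v,u,:2].copy()
        h=np.median(P[...,2][(abs(P[...,2]-.010)<.002)])
        # intersect height: points within band around .014
        for _ in range(4):
            r=np.hypot(P[...,0]-c[0],P[...,1]-c[1]); s=(r<.07)&(hsv[...,2]>hsv[v-8:v+9,u-8:u+9,2].mean()*.80)&(z['d']>0)&(hsv[...,1]>60)
            s=cv2.morphologyEx(s.astype(np.uint8),cv2.MORPH_OPEN,np.ones((3,3),np.uint8))
            k,l,st,ce=cv2.connectedComponentsWithStats(s); s=(l==l[v,u]) if l[v,u] else s>0
            cn=max(cv2.findContours(s.astype(np.uint8),cv2.RETR_EXTERNAL,cv2.CHAIN_APPROX_NONE)[0],key=len)[:,0]
            e=P[cn[:,1],cn[:,0],:2]
            f=least_squares(lambda q:np.hypot(*(e-q[:2]).T)-q[2],[*c,.045],loss='soft_l1',f_scale=.001); c=f.x[:2]
        print(name,'cork',f.x.round(4),'z',zc.round(4),len(e))
cork(sys.argv[1],[tuple(map(int,a.split(','))) for a in sys.argv[2:]])
E
python3 cork.py w1 398,208; python3 cork.py scene0 327,225 262,273; python3 cork.py side0 239,239 264,193
python3 - <<'E'
from fit import *
z=np.load('pics/w1.npz'); P=cloud(z,z['d']); p=P[z['d']>0]
print(fitcyl(p,(.4445,.0775),.009,.0,.018,.032,.02), fitcyl(p[(p[:,2]<.012)],(.4445,.0775),.031,9,.0075,.0115,.05))
q=p[(np.hypot(p[:,0]-.4445,p[:,1]-.0775)<.04)&(p[:,2]>.006)&(p[:,2]<.014)];print(q.mean(0),cv2.minEnclosingCircle(q[:,:2].astype(np.float32)))
E
```

```text
w1 cork [0.6067 0.0637 0.0637] z 0.0142 522
scene0 cork [0.6015 0.072  0.0662] z 0.0155 156
scene0 cork [ 0.649  -0.1479  0.0676] z 0.0151 146
side0 cork [0.6123 0.0752 0.0595] z 0.013 211
side0 cork [ 0.6461 -0.1443  0.0662] z 0.0131 108
(array([0.44598141, 0.07629523]), 43, np.float64(0.0001763764752062153)) (array([0.44669429, 0.07093468]), 1288, np.float64(0.007777674789158884))
[0.44590627 0.07829219 0.00992352] ((0.4459884762763977, 0.07669827342033386), 0.031027328222990036)
```

```bash

python3 -m crank '[[[-0.006,0.03,0,0],[-0.012,0.06,0,0],[-0.02,0.1,0,0],[-0.029,0.135,0,0],[-0.029,0.152,0,0]]]'
```

```text
t: 2.28
tool_pos: [0.4126, 0.2681, 0.2511]
tool_rot: [1.229, 1.198, -1.229]
contact_force: [0.2, -0.1, 0.4]
opening: 0.0855
```

```bash

python3 -m crank '[[[0,0.0,-0.03,0],[0,0,-0.06,0],[0,0,-0.09,0],[0,0,-0.1,0],[0,0,-0.1,0]]]'
python3 - <<'E'
from h import *
o=get_obs();print(o['tool_pos'],R.from_rotvec(o['tool_rot']).as_matrix().round(3)[:,1])
E
```

```text
t: 2.7
tool_pos: [0.4118, 0.2643, 0.1476]
tool_rot: [1.225, 1.197, -1.237]
contact_force: [-0.6, -0.1, 0.6]
opening: 0.0852
[0.41181449 0.26432674 0.14757811] [ 1.    -0.03  -0.007]
```

```bash

python3 -m crank '[[[0,0,0,0],[0,0,0,0]]]'; python3 -m crank '[[[0,0,0,0],[0,0,0,0]]]'
python3 - <<'E'
from h import *
for i in range(2): o=get_obs();print(o['q'],o['tool_pos'])
E
python3 w.py w2 mug:.4125,.272
```

```text
t: 2.87
tool_pos: [0.4152, 0.2663, 0.1536]
tool_rot: [1.233, 1.194, -1.227]
contact_force: [0.7, 0.3, -0.2]
opening: 0.0855
t: 3.03
tool_pos: [0.4149, 0.2665, 0.1535]
tool_rot: [1.233, 1.194, -1.227]
contact_force: [-0.2, -0.1, 0.6]
opening: 0.0852
[ 4.19957324e-01 -2.11565169e-01  1.99445529e+00 -4.79746939e-05
  1.35510484e+00  4.48415671e-01] [0.41494072 0.26652662 0.15345061]
[ 4.19957324e-01 -2.11565169e-01  1.99445529e+00 -4.79746939e-05
  1.35510484e+00  4.48415671e-01] [0.41494072 0.26652662 0.15345061]
t 3.0333 tcp [0.4149 0.2665 0.1535] tz -0.0001
mug [0.4122 0.2723] 3773 0.0002
handle 85.6 525
```

View pics/w2.png

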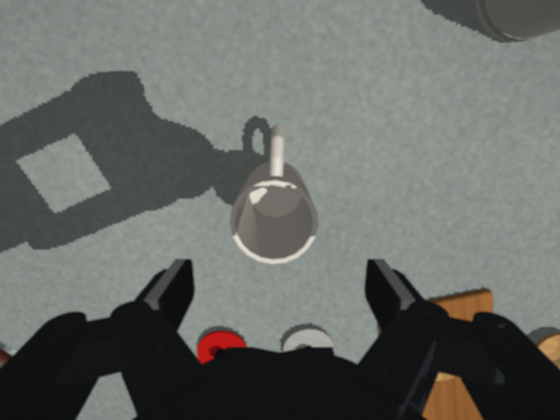

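The mug sits at (275,215) between the fingers with its handle pointing away, so the jaw axis is right. I'll correct x and y and descend.

```bash

python3 -m crank '[[[-0.003,0.006,0,0],[-0.003,0.006,0,0],[-0.003,0.006,-0.02,0],[-0.003,0.006,-0.04,0],[-0.003,0.006,-0.04,0]]]'
python3 -m crank '[[[0,0,0,0],[0,0,0,0]]]'
```

```text
t: 3.5
tool_pos: [0.408, 0.2712, 0.1074]
tool_rot: [1.224, 1.198, -1.236]
contact_force: [-0.7, -0.3, -0.7]
opening: 0.0853
t: 3.67
tool_pos: [0.4111, 0.2725, 0.1122]
tool_rot: [1.23, 1.196, -1.229]
contact_force: [-0.2, 0.1, 0.7]
opening: 0.0855
```

```bash

python3 -m crank '[[[0.001,0,-0.015,0],[0.001,0,-0.03,0],[0.001,0,-0.045,0],[0.001,0,-0.06,0],[0.001,0,-0.06,0]]]'
python3 -m crank '[[[0,0,0,0],[0,0,0,0]]]'
```

```text
t: 4.08
tool_pos: [0.4106, 0.2717, 0.0498]
tool_rot: [1.227, 1.197, -1.233]
contact_force: [-1.3, -0.3, 0.3]
opening: 0.0856
t: 4.25
tool_pos: [0.4129, 0.2727, 0.053]
tool_rot: [1.232, 1.195, -1.228]
contact_force: [0.0, 0.0, 0.3]
opening: 0.0855
```

```bash

python3 -m crank '[[[0,0,0,0],[0,0,0,0],[0,0,0,0],[0,0,0,0],[0,0,0,0]]]' 0 40
python3 -m crank '[[[0,0,0,0],[0,0,0,0],[0,0,0,0]]]'
python3 -m crank '[[[0,0,0.01,0],[0,0,0.02,0],[0,0,0.03,0],[0,0,0.04,0],[0,0,0.04,0]]]'
```

```text
t: 4.67
tool_pos: [0.4124, 0.2726, 0.053]
tool_rot: [1.231, 1.195, -1.229]
contact_force: [-2.0, -1.1, 5.7]
opening: 0.0603
t: 4.92
tool_pos: [0.4124, 0.2726, 0.0529]
tool_rot: [1.231, 1.195, -1.229]
contact_force: [-2.1, 0.6, 6.6]
opening: 0.0602
t: 5.33
tool_pos: [0.4135, 0.273, 0.0945]
tool_rot: [1.234, 1.194, -1.225]
contact_force: [1.0, 0.5, -1.9]
opening: 0.0602
```

```bash

python3 -m crank '[[[0,0,0.03,0],[0,0,0.06,0],[0,0,0.09,0],[0,0,0.12,0],[0,0,0.12,0]]]'
cat > board.py <<'E'
import sys
from fit import *
def board(name,zlo=.0122,zhi=.0165):
    z=np.load(f'pics/{name}.npz'); P=cloud(z,z['d']); ok=z['d']>0
    T=P[...,2][ok&(abs(P[...,2])<.006)]; tz=np.median(T); Z=P[...,2]-tz
    v,u=np.mgrid[:420,:560]
    s=(ok&(Z>zlo)&(Z<zhi)&(P[...,0]>.5)&(P[...,0]<.75)&(abs(P[...,1])<.25)).astype(np.uint8)
    s=cv2.morphologyEx(s,cv2.MORPH_OPEN,np.ones((3,3),np.uint8))
    k,l,st,ce=cv2.connectedComponentsWithStats(s)
    for i in range(1,k):
        if st[i,4]>150:
            cn=max(cv2.findContours((l==i).astype(np.uint8),cv2.RETR_EXTERNAL,cv2.CHAIN_APPROX_NONE)[0],key=len)[:,0]
            e=P[cn[:,1],cn[:,0],:2]; f=least_squares(lambda q:np.hypot(*(e-q[:2]).T)-q[2],[*e.mean(0),.045],loss='soft_l1',f_scale=.001)
            print(name,'disc',f.x.round(4),st[i,4],ce[i].round())
    s=(ok&(Z>.006)&(Z<.018)&(P[...,0]>.52)&(P[...,0]<.75)&(abs(P[...,1])<.25)).astype(np.uint8)
    k,l,st,ce=cv2.connectedComponentsWithStats(s); i=1+st[1:,4].argmax()
    r=cv2.minAreaRect(P[l==i][:,:2].astype(np.float32)); print('rect',np.round(r[0],4),np.round(r[1],4),round(r[2],2))
for n in sys.argv[1:]: board(n)
E
python3 board.py w1 scene0 side0
```

```text
t: 5.75
tool_pos: [0.415, 0.2737, 0.2191]
tool_rot: [1.24, 1.191, -1.219]
contact_force: [1.4, -0.2, -0.9]
opening: 0.0606
w1 disc [0.6028 0.0747 0.0439] 3195 [398. 210.]
rect [6.182e-01 1.000e-04] [0.1297 0.2823] 11.6
rect [ 0.6257 -0.0371] [0.1307 0.3594] 11.66
rect [ 0.6253 -0.0344] [0.1322 0.3654] 11.66
```

```bash

python3 -m crank '[[[0.018,-0.03,0,-7],[0.036,-0.06,0,-14],[0.054,-0.09,0,-21],[0.072,-0.12,0,-28],[0.09,-0.15,0,-35]]]'
python3 -m crank '[[[0.018,-0.03,0,-7],[0.036,-0.06,0,-14],[0.054,-0.09,0,-21],[0.072,-0.12,0,-28],[0.09,-0.15,0,-35]]]'
python3 -m crank '[[[0.018,-0.03,0,-7],[0.036,-0.06,0,-14],[0.05,-0.09,0,-20],[0.054,-0.115,0,-20],[0.054,-0.124,0,-20]]]'
python3 -m crank '[[[0,0,0,0],[0,0,0,0],[0,0,0,0]]]'; python3 w.py w3 mug:.649,-.1506,.15; python3 board.py w3
```

```text
t: 6.17
tool_pos: [0.5019, 0.1207, 0.2104]
tool_rot: [1.666, 0.832, -1.667]
contact_force: [0.6, -0.4, -2.8]
opening: 0.0603
t: 6.58
tool_pos: [0.5919, -0.0295, 0.2101]
tool_rot: [2.051, 0.326, -2.053]
contact_force: [0.1, 0.2, -2.2]
opening: 0.0601
t: 7.0
tool_pos: [0.6459, -0.1554, 0.2096]
tool_rot: [-2.205, 0.035, 2.208]
contact_force: [-0.5, -0.1, -1.3]
opening: 0.0604
t: 7.25
tool_pos: [0.6453, -0.1505, 0.2108]
tool_rot: [-2.206, 0.029, 2.208]
contact_force: [-0.6, 0.7, -2.1]
opening: 0.06
t 7.25 tcp [ 0.6453 -0.1505  0.2108] tz -0.0002
mug [ 0.6499 -0.1504] 15369 0.0007
handle -4.3 1975
w3 disc [ 0.6623 -0.1261  0.0214] 1126 [258. 173.]
w3 disc [ 0.6553 -0.1796  0.0179] 711 [306. 176.]
w3 disc [0.6032 0.074  0.0438] 3783 [ 99. 224.]
rect [ 0.626  -0.0378] [0.1298 0.3606] 11.59
```

View pics/w3.png

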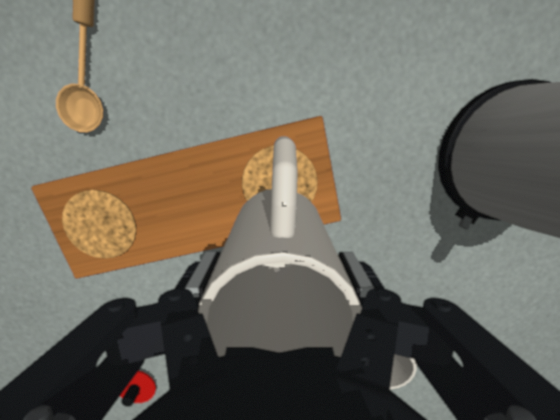

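```bash
python3 - <<'E'
from fit import *
z=np.load('pics/w3.npz'); P=cloud(z,z['d']); p=P[z['d']>0]
c=np.array([.6475,-.1505]); q=p[(np.hypot(*(p[:,:2]-c).T)<.04)&(p[:,2]>.1)]
print(np.histogram(q[:,2],bins=np.arange(.12,.32,.01)))
for a in np.arange(.15,.27,.01):
    s=q[(q[:,2]>a)&(q[:,2]<a+.01)]
    # outer front wall: camera side x>
    s=s[(abs(s[:,1]+.1505)<.02)]
    for nm,m,r in(('front',s[:,0]>c[0],.031),('back',s[:,0]<c[0],.027)):
        t=s[m]
        if len(t)>20:
            f=least_squares(lambda x:np.hypot(t[:,0]-x[0],t[:,1]-x[1])-r,c,loss='soft_l1',f_scale=.0005); print(a.round(3),nm,len(t),f.x.round(4),np.median(abs(f.fun)).round(4))
E
```

```text
(array([   0,    0,    0,   13,  422,  566,  768,  962, 1251, 1602, 2331,
       2943, 3782, 3001, 3620,  639, 3878, 6878, 7341]), array([0.12, 0.13, 0.14, 0.15, 0.16, 0.17, 0.18, 0.19, 0.2 , 0.21, 0.22,
       0.23, 0.24, 0.25, 0.26, 0.27, 0.28, 0.29, 0.3 , 0.31]))
0.16 front 100 [ 0.6447 -0.1497] 0.0001
0.16 back 284 [ 0.6455 -0.1498] 0.0004
0.17 front 128 [ 0.6447 -0.1498] 0.0001
0.17 back 391 [ 0.6452 -0.1499] 0.0002
0.18 front 155 [ 0.6448 -0.1499] 0.0001
0.18 back 523 [ 0.6453 -0.1499] 0.0002
0.19 front 182 [ 0.6448 -0.15  ] 0.0001
0.19 back 598 [ 0.6453 -0.15  ] 0.0002
0.2 front 229 [ 0.6448 -0.1501] 0.0001
0.2 back 711 [ 0.6453 -0.1501] 0.0002
0.21 front 291 [ 0.6449 -0.1501] 0.0001
0.21 back 848 [ 0.6453 -0.1501] 0.0002
0.22 front 372 [ 0.6449 -0.1503] 0.0001
0.22 back 1017 [ 0.6454 -0.1502] 0.0003
0.23 front 470 [ 0.6449 -0.1503] 0.0001
0.23 back 1256 [ 0.6454 -0.1503] 0.0003
0.24 front 1402 [ 0.6464 -0.1519] 0.0018
0.24 back 805 [ 0.6455 -0.1504] 0.0003
0.25 front 1097 [ 0.645  -0.1505] 0.0002
0.26 front 1540 [ 0.6436 -0.1505] 0.001
```

```bash

python3 -m crank '[[[0.004,-0.0005,-0.03,0],[0.004,-0.0005,-0.06,0],[0.004,-0.0005,-0.09,0],[0.004,-0.0005,-0.115,0],[0.004,-0.0005,-0.125,0]]]'
python3 -m crank '[[[0,0,0,0],[0,0,0,0],[0,0,0,0]]]'
```

```text
t: 7.72
tool_pos: [0.6468, -0.1498, 0.0814]
tool_rot: [-2.199, 0.026, 2.215]
contact_force: [-0.8, 0.5, -2.9]
opening: 0.0601
t: 7.97
tool_pos: [0.6513, -0.1524, 0.0891]
tool_rot: [-2.213, 0.032, 2.204]
contact_force: [0.6, 0.1, -2.4]
opening: 0.0603
```

```bash

python3 -m crank '[[[-0.002,0.001,-0.005,0],[-0.002,0.001,-0.01,0],[-0.002,0.001,-0.015,0],[-0.002,0.001,-0.015,0],[-0.002,0.001,-0.015,0]]]'
python3 -m crank '[[[0,0,0,0],[0,0,0,0]]]'
```

```text
t: 8.38
tool_pos: [0.6473, -0.1512, 0.0707]
tool_rot: [-2.206, 0.031, 2.208]
contact_force: [1.0, 0.3, -1.8]
opening: 0.0602
t: 8.55
tool_pos: [0.6479, -0.1515, 0.0715]
tool_rot: [-2.208, 0.031, 2.207]
contact_force: [0.7, 0.3, -2.6]
opening: 0.0602
```

```bash

python3 -m crank '[[[0.001,0.0005,-0.001,0],[0.0015,0.0005,-0.002,0],[0.0015,0.0005,-0.003,0],[0.0015,0.0005,-0.004,0],[0.0015,0.0005,-0.004,0]]]'
python3 -m crank '[[[0,0,0,0],[0,0,0,0]]]'
```

```text
t: 8.97
tool_pos: [0.6492, -0.1508, 0.0672]
tool_rot: [-2.207, 0.031, 2.207]
contact_force: [0.6, -0.7, -2.2]
opening: 0.0604
t: 9.13
tool_pos: [0.6492, -0.1508, 0.0673]
tool_rot: [-2.207, 0.031, 2.207]
contact_force: [0.5, -0.0, -3.6]
opening: 0.06
```

Just about touching: the foot should be at about 14 mm. One more millimetre, then release.

```bash

python3 -m crank '[[[0,0,-0.001,0],[0,0,-0.001,0]]]'
python3 -m crank '[[[0,0,0,0],[0,0,0,0],[0,0,0,0],[0,0,0,0]]]' 1
python3 -m crank '[[[0,0,0.02,0],[0,0,0.05,0],[0,0,0.08,0],[0,0,0.11,0],[0,0,0.14,0]]]'
python3 -m crank '[[[-0.01,0,0.01,0],[-0.02,0,0.01,0],[-0.03,0,0.01,0],[-0.03,0,0.01,0]]]'
python3 w.py w4 mug:.649,-.1506,.014 cup:.4175,-.2816
```

```text
t: 9.3
tool_pos: [0.6494, -0.1508, 0.0671]
tool_rot: [-2.208, 0.031, 2.207]
contact_force: [-2.0, 0.9, 1.5]
opening: 0.0607
t: 9.63
tool_pos: [0.6493, -0.1509, 0.0664]
tool_rot: [-2.208, 0.031, 2.207]
contact_force: [-0.2, 0.9, 0.0]
opening: 0.0857
t: 10.05
tool_pos: [0.649, -0.1508, 0.2076]
tool_rot: [-2.207, 0.031, 2.207]
contact_force: [0.5, -0.4, 0.8]
opening: 0.0857
t: 10.38
tool_pos: [0.6168, -0.1505, 0.2143]
tool_rot: [-2.203, 0.031, 2.21]
contact_force: [-1.2, -0.7, -1.1]
opening: 0.0855
t 10.3833 tcp [ 0.6168 -0.1505  0.2143] tz -0.0002
mug [ 0.6498 -0.1504] 1799 0.0002
handle -4.1 346
cup [ 0.4095 -0.2767] 807 0.0017
handle 100.6 191
```

View pics/w4.png

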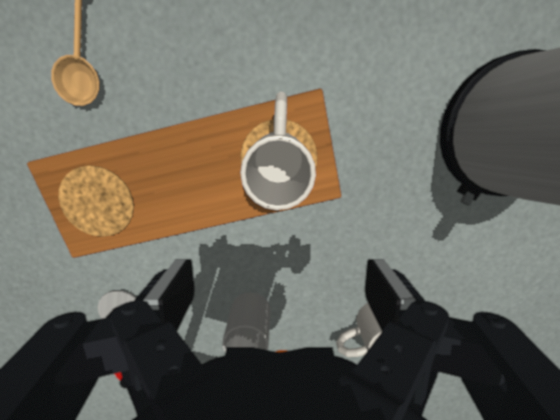

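The tall mug is at (.6498,-.1504), about 1 mm from the coaster centre. Next is the short mug, with a +111° turn.

```bash

python3 -m crank '[[[-0.015,-0.01,0,7],[-0.03,-0.02,0,14],[-0.045,-0.03,0,21],[-0.06,-0.04,0,28],[-0.075,-0.05,0,35]]]'
python3 -m crank '[[[-0.015,-0.01,0,7],[-0.03,-0.02,0,14],[-0.045,-0.03,0,21],[-0.06,-0.04,0,28],[-0.075,-0.05,0,35]]]'
python3 -m crank '[[[-0.015,-0.01,0,7],[-0.03,-0.02,0,14],[-0.045,-0.03,0,21],[-0.049,-0.031,-0.02,28],[-0.049,-0.031,-0.05,35]]]'
python3 -m crank '[[[0,0,-0.01,6],[0,0,-0.01,6],[0,0,-0.01,6]]]'
python3 w.py w5 cup:.4175,-.2816 tin:.437,-.102
```

```text
t: 10.85
tool_pos: [0.5428, -0.2007, 0.2139]
tool_rot: [1.885, 0.575, -1.889]
contact_force: [0.8, -0.5, 0.1]
opening: 0.0854
t: 11.27
tool_pos: [0.4679, -0.2507, 0.2141]
tool_rot: [1.477, 1.013, -1.479]
contact_force: [0.9, 0.0, -0.6]
opening: 0.0853
t: 11.68
tool_pos: [0.4206, -0.2837, 0.1677]
tool_rot: [1.031, 1.307, -1.032]
contact_force: [0.4, -0.3, -0.1]
opening: 0.0854
t: 11.93
tool_pos: [0.4194, -0.2811, 0.1543]
tool_rot: [0.96, 1.353, -0.959]
contact_force: [-0.0, -0.7, 0.5]
opening: 0.0851
t 11.9333 tcp [ 0.4194 -0.2811  0.1543] tz -0.0001
cup [ 0.4155 -0.2809] 1824 0.0007
handle 109.0 320
tin [ 0.4366 -0.1072] 2201 0.0004
```

View pics/w5.png

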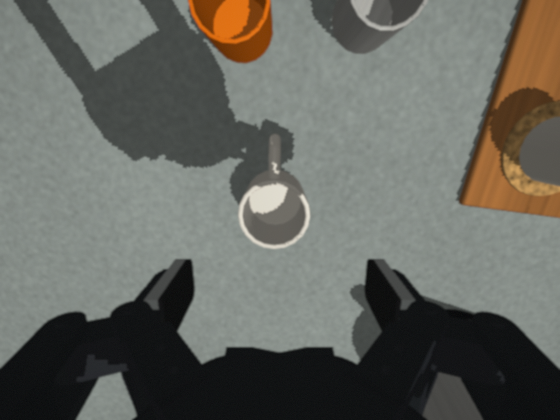

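```bash
python3 - <<'E'
from fit import *
z=np.load('pics/w5.npz'); P=cloud(z,z['d']); p=P[z['d']>0]
for a,b in((.02,.04),(.04,.057),(.055,.0585),(.0585,.062)):
    for rad in(.034,):
        for c0 in((.4155,-.281),(.418,-.2816)): print(a,fitcyl(p,c0,.031,.027,a,b,rad))
q=p[(abs(p[:,2]-.06)<.0012)&(np.hypot(p[:,0]-.417,p[:,1]+.281)<.05)]
print(len(q),cv2.minEnclosingCircle(q[:,:2].astype(np.float32)),q[:,:2].min(0),q[:,:2].max(0))
E
```

```text
0.02 (array([ 0.4155943 , -0.28113196]), 619, np.float64(0.0005112103839770045))
0.02 (array([ 0.41570513, -0.28111232]), 619, np.float64(0.000519787954838119))
0.04 (array([ 0.41566916, -0.28103571]), 776, np.float64(0.0005956697206785048))
0.04 (array([ 0.41566916, -0.28103571]), 776, np.float64(0.0005956697181134923))
0.055 (array([ 0.41602997, -0.28131076]), 198, np.float64(0.0006087949680774266))
0.055 (array([ 0.41602997, -0.28131076]), 198, np.float64(0.0006087941873900576))
0.0585 (array([ 0.41609193, -0.28330086]), 900, np.float64(0.0009920584026561225))
0.0585 (array([ 0.41741086, -0.28340267]), 900, np.float64(0.0009833324090385825))
834 ((0.41654255986213684, -0.2854175865650177), 0.03085501678287983) [ 0.38627906 -0.31575284] [ 0.44729363 -0.25473749]
```

```bash
cat > rim.py <<'E'
import sys
from fit import *
# rim.py name x,y,ztop
for a in sys.argv[2:]:
    z=np.load(f'pics/{sys.argv[1]}.npz'); P=cloud(z,z['d']); p=P[z['d']>0]
    x,y,zt=map(float,a.split(','))
    q=p[(abs(p[:,2]-zt)<.0015)&(np.hypot(p[:,0]-x,p[:,1]-y)<.04)]
    c,r=cv2.minEnclosingCircle(q[:,:2].astype(np.float32)); print(a,len(q),np.round(c,4),round(r,4))
E
python3 rim.py w4 .649,-.1506,.119; python3 rim.py w2 .4122,.2723,.105; python3 rim.py w5 .417,-.283,.06;python3 rim.py w5 .437,-.105,.07
python3 rim.py scene0 .417,-.283,.0615; python3 rim.py side0 .417,-.283,.0595
python3 - <<'E'
from h import *
z=np.load('pics/w5.npz'); P=cloud(z,z['d'])
c=np.array([.4167,-.2853])
for v in range(170,255,6): print(v,P[v,274].round(4), np.hypot(*(P[v,274,:2]-c)).round(4))
E
```

```text
.649,-.1506,.119 992 [ 0.6493 -0.1505] 0.0309
.4122,.2723,.105 1364 [0.4123 0.2723] 0.0309
.417,-.283,.06 899 [ 0.4167 -0.2854] 0.031
.437,-.105,.07 460 [ 0.4402 -0.1147] 0.026
.417,-.283,.0615 59 [ 0.4162 -0.2844] 0.0317
.417,-.283,.0595 28 [ 0.4159 -0.2787] 0.0324
170 [ 0.4043 -0.2495  0.054 ] 0.0379
176 [ 0.4059 -0.2544  0.0534] 0.0328
182 [ 0.4073 -0.2579  0.0602] 0.029
188 [ 0.4119 -0.2744  0.0047] 0.0119
194 [ 0.4139 -0.2806  0.004 ] 0.0055
200 [ 0.4159 -0.2862  0.0056] 0.0012
206 [ 0.418  -0.2924  0.0052] 0.0072
212 [ 0.4201 -0.2985  0.0055] 0.0136
218 [ 0.4223 -0.3049  0.0051] 0.0204
224 [ 0.4244 -0.311   0.0057] 0.0268
230 [ 0.4249 -0.3115  0.0222] 0.0274
236 [ 0.4252 -0.3115  0.0383] 0.0275
242 [ 0.4254 -0.3111  0.0535] 0.0273
248 [ 0.4264 -0.314   0.0599] 0.0303
254 [ 4.364e-01 -3.464e-01  1.000e-04] 0.0642
```

The rim circle puts the cup at (.4167,-.2854). The earlier fit had confused the inner and outer walls.

```bash

python3 -m crank '[[[-0.0025,-0.004,-0.02,0],[-0.0025,-0.004,-0.04,0],[-0.0025,-0.004,-0.06,0],[-0.0025,-0.004,-0.07,0],[-0.0025,-0.004,-0.07,0]]]'
python3 -m crank '[[[0,0,0,0],[0,0,0,0],[0,0,0,0]]]'
```

```text
t: 12.4
tool_pos: [0.4169, -0.285, 0.0846]
tool_rot: [0.958, 1.354, -0.957]
contact_force: [0.1, -0.7, -0.4]
opening: 0.0853
t: 12.65
tool_pos: [0.4188, -0.2867, 0.0882]
tool_rot: [0.956, 1.347, -0.956]
contact_force: [0.3, -0.4, -0.3]
opening: 0.0854
```

```bash

python3 -m crank '[[[-0.002,0.001,-0.015,0],[-0.002,0.001,-0.03,0],[-0.002,0.001,-0.045,0],[-0.002,0.001,-0.06,0],[-0.002,0.001,-0.07,0]]]'
python3 -m crank '[[[0,0,0,0],[0,0,0,0],[0,0,0,0]]]'
```

```text
t: 13.07
tool_pos: [0.4159, -0.285, 0.0161]
tool_rot: [0.956, 1.35, -0.957]
contact_force: [-0.8, -0.1, -0.0]
opening: 0.0854
t: 13.32
tool_pos: [0.4165, -0.2855, 0.0175]
tool_rot: [0.956, 1.348, -0.956]
contact_force: [-0.4, -0.5, 0.0]
opening: 0.0855
```

```bash

python3 -m crank '[[[0,0,0,0],[0,0,0,0],[0,0,0,0],[0,0,0,0],[0,0,0,0]]]' 0 40
python3 -m crank '[[[0,0,0,0],[0,0,0,0],[0,0,0,0]]]'
python3 -m crank '[[[0,0,0.02,0],[0,0,0.05,0],[0,0,0.09,0],[0,0,0.13,0],[0,0,0.17,0]]]'
```

```text
t: 13.73
tool_pos: [0.4165, -0.2856, 0.0176]
tool_rot: [0.956, 1.348, -0.956]
contact_force: [-0.0, -0.2, 6.1]
opening: 0.0599
t: 13.98
tool_pos: [0.4165, -0.2856, 0.0176]
tool_rot: [0.956, 1.348, -0.956]
contact_force: [-0.3, 0.2, 6.6]
opening: 0.0599
t: 14.4
tool_pos: [0.4148, -0.284, 0.1867]
tool_rot: [0.957, 1.353, -0.956]
contact_force: [1.4, -0.6, -1.3]
opening: 0.06
```

```bash

python3 -m crank '[[[0.018,0.035,0,0],[0.036,0.07,0,0],[0.054,0.105,0,0],[0.072,0.14,0,0],[0.09,0.175,0,0]]]'
python3 -m crank '[[[0.018,0.035,0,-2],[0.036,0.07,0,-4],[0.06,0.11,0,-7],[0.08,0.15,0,-7],[0.098,0.183,0,-7]]]'
python3 -m crank '[[[0,0,-0.02,0],[0,0,-0.03,0],[0,0,-0.03,0],[0,0,-0.03,0]]]'
python3 w.py w6; python3 rim.py w6 .602,.074,.2; python3 - <<'E'
from h import *
z=np.load('pics/w6.npz'); P=cloud(z,z['d']); p=P[z['d']>0]
q=p[(np.hypot(p[:,0]-.602,p[:,1]-.074)<.045)&(p[:,2]>.1)&(p[:,2]<.26)]; h=np.histogram(q[:,2],bins=np.arange(.1,.26,.005)); print(h)
E
```

```text
t: 14.82
tool_pos: [0.5056, -0.1079, 0.1854]
tool_rot: [0.957, 1.351, -0.957]
contact_force: [1.4, -1.7, -1.6]
opening: 0.0599
t: 15.23
tool_pos: [0.6016, 0.0718, 0.185]
tool_rot: [1.047, 1.305, -1.05]
contact_force: [2.1, -1.2, -1.3]
opening: 0.06
t: 15.57
tool_pos: [0.6001, 0.0689, 0.1542]
tool_rot: [1.047, 1.307, -1.052]
contact_force: [-0.2, -0.0, -1.7]
opening: 0.0601
t 15.5667 tcp [0.6001 0.0689 0.1542] tz -0.0001
.602,.074,.2 134 [0.6005 0.0811] 0.0393
(array([   0,    0,    0,    0,    0,    0,    0,   72, 3197,  662,  731,
        807,  982, 1187, 1420, 1520, 1741, 2536, 1980, 3545,  420,  820,
       1559,  265,  438, 1887, 2715, 3376, 3659, 4123, 3096]), array([0.1  , 0.105, 0.11 , 0.115, 0.12 , 0.125, 0.13 , 0.135, 0.14 ,
       0.145, 0.15 , 0.155, 0.16 , 0.165, 0.17 , 0.175, 0.18 , 0.185,
       0.19 , 0.195, 0.2  , 0.205, 0.21 , 0.215, 0.22 , 0.225, 0.23 ,
       0.235, 0.24 , 0.245, 0.25 , 0.255]))
```

View pics/w6.png

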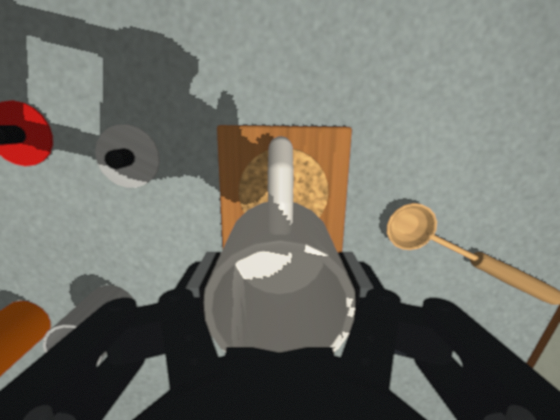

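```bash
python3 - <<'E'
from fit import *
z=np.load('pics/w6.npz'); P=cloud(z,z['d']); p=P[z['d']>0]
c=np.array([.6001,.0689]); d=np.array([-.2016,.9795]); e=np.array([.9795,.2016])
for a in np.arange(.14,.2,.01):
    s=p[(p[:,2]>a)&(p[:,2]<a+.01)]; w=s[:,:2]-c; al=w@d; ac=w@e
    m=(abs(al)<.032)&(abs(ac)<.02)&(np.hypot(al,ac)<.034)
    for nm,mm,r in(('front',m&(al>.01),.031),('back',m&(al<0),.027)):
        t=s[mm]
        if len(t)>30:
            f=least_squares(lambda x:np.hypot(t[:,0]-x[0],t[:,1]-x[1])-r,c,loss='soft_l1',f_scale=.0005); print(a.round(3),nm,len(t),f.x.round(4),np.median(abs(f.fun)).round(4))
E
```

```text
0.14 front 216 [0.6009 0.0687] 0.0001
0.14 back 2960 [0.5981 0.0775] 0.0064
0.15 front 261 [0.6009 0.0687] 0.0001
0.15 back 808 [0.6008 0.0692] 0.0002
0.16 front 336 [0.6009 0.0688] 0.0001
0.16 back 945 [0.6009 0.0692] 0.0002
0.17 front 435 [0.601  0.0687] 0.0001
0.17 back 1183 [0.6009 0.0692] 0.0003
0.18 front 642 [0.601  0.0688] 0.0002
0.18 back 1238 [0.601  0.0692] 0.0003
0.19 front 1656 [0.6014 0.0679] 0.0009
0.19 back 136 [0.6009 0.0694] 0.0003
```

```bash

python3 -m crank '[[[0.002,0.0055,-0.03,0],[0.002,0.0055,-0.06,0],[0.002,0.0055,-0.09,0],[0.002,0.0055,-0.105,0],[0.002,0.0055,-0.11,0]]]'
python3 -m crank '[[[0,0,0,0],[0,0,0,0],[0,0,0,0]]]'
```

```text
t: 16.03
tool_pos: [0.6014, 0.0739, 0.0433]
tool_rot: [1.048, 1.307, -1.053]
contact_force: [-0.7, -0.2, -2.1]
opening: 0.06
t: 16.28
tool_pos: [0.6057, 0.0748, 0.049]
tool_rot: [1.051, 1.3, -1.046]
contact_force: [0.7, 0.5, -1.8]
opening: 0.0602
```

```bash

python3 -m crank '[[[-0.003,0,-0.005,0],[-0.003,0,-0.01,0],[-0.003,0,-0.013,0],[-0.003,0,-0.013,0],[-0.003,0,-0.013,0]]]'
python3 -m crank '[[[0,0,0,0],[0,0,0,0]]]'
```

```text
t: 16.7
tool_pos: [0.6005, 0.0752, 0.0329]
tool_rot: [1.048, 1.304, -1.049]
contact_force: [0.0, 0.2, -2.4]
opening: 0.0603
t: 16.87
tool_pos: [0.601, 0.0752, 0.0335]
tool_rot: [1.049, 1.303, -1.048]
contact_force: [-0.4, 0.1, -1.4]
opening: 0.0603
```

```bash

python3 -m crank '[[[0.001,-0.0005,-0.001,0],[0.001,-0.0005,-0.002,0],[0.001,-0.0005,-0.0025,0],[0.001,-0.0005,-0.0025,0]]]'
python3 -m crank '[[[0,0,0,0],[0,0,0,0]]]'
```

```text
t: 17.2
tool_pos: [0.6023, 0.0747, 0.0316]
tool_rot: [1.049, 1.303, -1.048]
contact_force: [-1.7, -0.5, 3.2]
opening: 0.0598
t: 17.37
tool_pos: [0.6023, 0.0747, 0.0316]
tool_rot: [1.049, 1.303, -1.048]
contact_force: [-1.5, 0.7, 5.4]
opening: 0.0601
```

```bash

python3 -m crank '[[[0,0,0,0],[0,0,0,0],[0,0,0,0],[0,0,0,0]]]' 1
python3 -m crank '[[[0,0,0.02,0],[0,0,0.05,0],[0,0,0.08,0],[0,0,0.11,0],[0,0,0.14,0]]]'
python3 -m crank '[[[-0.02,-0.03,0.01,0],[-0.04,-0.06,0.01,0],[-0.06,-0.09,0.01,0],[-0.08,-0.12,0.01,0],[-0.1,-0.15,0.01,0]]]'
python3 -m crank '[[[0,0,0,0],[0,0,0,0],[0,0,0,0]]]'
python3 w.py w7 ; python3 rim.py w7 .437,-.105,.07 .603,.0745,.074; python3 board.py w7
```

```text
t: 17.7
tool_pos: [0.6016, 0.0747, 0.0304]
tool_rot: [1.048, 1.304, -1.049]
contact_force: [-0.6, -0.1, 0.1]
opening: 0.0851
t: 18.12
tool_pos: [0.6015, 0.0747, 0.1719]
tool_rot: [1.048, 1.304, -1.049]
contact_force: [0.8, -0.0, 0.0]
opening: 0.0851
t: 18.53
tool_pos: [0.5007, -0.0763, 0.1807]
tool_rot: [1.048, 1.304, -1.048]
contact_force: [0.8, -0.8, 1.2]
opening: 0.0853
t: 18.78
tool_pos: [0.502, -0.0752, 0.1809]
tool_rot: [1.049, 1.303, -1.048]
contact_force: [0.5, -0.1, 0.8]
opening: 0.0853
t 18.7833 tcp [ 0.502  -0.0752  0.1809] tz -0.0001
.437,-.105,.07 554 [ 0.4368 -0.104 ] 0.028
.603,.0745,.074 1292 [0.6034 0.0743] 0.0315
w7 disc [0.6021 0.0739 0.0421] 2306 [394.  71.]
w7 disc [ 0.6491 -0.1499  0.0428] 1407 [379. 265.]
rect [ 0.6271 -0.0419] [0.1302 0.3518] 11.65
```

View pics/w7.png

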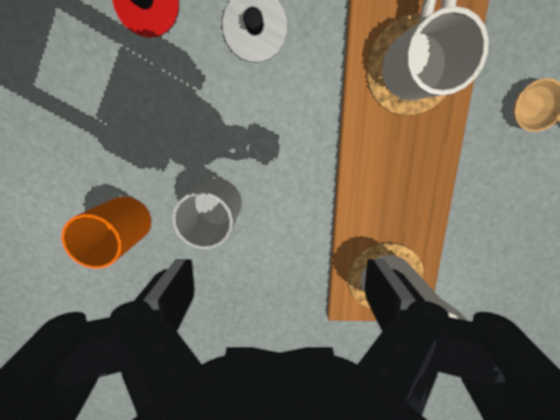

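The short mug is at (.6034,.0743), which is good. The tin is at image (203,220), world (.4368,-.104). The right coaster is partly hidden by a finger, so I'll check with the scene camera.

```bash
python3 - <<'E'
from h import *
snap('scene','s1')
E
python3 -m crank '[[[-0.02,-0.01,0,0],[-0.04,-0.02,0,0],[-0.06,-0.0285,-0.02,0],[-0.065,-0.0285,-0.05,0],[-0.065,-0.0285,-0.07,0]]]'
python3 -m crank '[[[0,0,0,0],[0,0,0,0],[0,0,0,0]]]'
```

```text
t: 19.3
tool_pos: [0.4359, -0.103, 0.1091]
tool_rot: [1.048, 1.305, -1.048]
contact_force: [0.3, 0.8, -0.9]
opening: 0.0853
t: 19.55
tool_pos: [0.4381, -0.1036, 0.1122]
tool_rot: [1.048, 1.302, -1.047]
contact_force: [-0.4, -0.3, 0.3]
opening: 0.0855
```

View pics/s1.png

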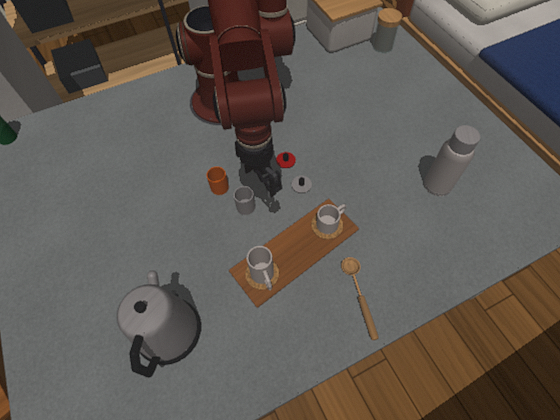

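Both mugs stand on their coasters, the tall one at (260,265) and the short one at (328,220). Descending on the tin.

```bash

python3 -m crank '[[[-0.001,0,-0.02,0],[-0.001,0,-0.04,0],[-0.001,0,-0.06,0],[-0.001,0,-0.08,0],[-0.001,0,-0.086,0]]]'
python3 -m crank '[[[0,0,0,0],[0,0,0,0],[0,0,0,0]]]'
python3 -m crank '[[[0,0,0,0],[0,0,0,0],[0,0,0,0],[0,0,0,0],[0,0,0,0]]]' 0 40
python3 -m crank '[[[0,0,0,0],[0,0,0,0],[0,0,0,0]]]'
```

```text
t: 19.97
tool_pos: [0.4358, -0.1034, 0.0239]
tool_rot: [1.048, 1.306, -1.049]
contact_force: [-0.3, -0.3, -0.5]
opening: 0.0856
t: 20.22
tool_pos: [0.4376, -0.1044, 0.0269]
tool_rot: [1.049, 1.3, -1.047]
contact_force: [-0.2, -0.3, -0.3]
opening: 0.0856
t: 20.63
tool_pos: [0.4369, -0.1043, 0.0261]
tool_rot: [1.049, 1.301, -1.048]
contact_force: [0.0, -0.2, 5.6]
opening: 0.0541
t: 20.88
tool_pos: [0.4368, -0.1042, 0.026]
tool_rot: [1.049, 1.302, -1.048]
contact_force: [-0.1, 0.5, 6.2]
opening: 0.0544
```

```bash

python3 -m crank '[[[0,0,0.02,0],[0,0,0.05,0],[0,0,0.08,0],[0,0,0.11,0],[0,0,0.14,0]]]'
python3 -m crank '[[[0.035,0.012,0,0],[0.07,0.024,0,0],[0.105,0.036,0,0],[0.14,0.048,0,0],[0.175,0.06,0,0]]]'
python3 -m crank '[[[0.014,0.006,0,0],[0.014,0.006,-0.02,0],[0.014,0.006,-0.04,0],[0.014,0.006,-0.04,0],[0.014,0.006,-0.04,0]]]'
python3 -m crank '[[[0,0,0,0],[0,0,0,0],[0,0,0,0]]]'
python3 w.py w8
python3 - <<'E'
from fit import *
z=np.load('pics/w8.npz'); P=cloud(z,z['d']); p=P[z['d']>0]; zt=get_obs()['tool_pos'][2]-.026
c=get_obs()['tool_pos'][:2]; d=np.array([-.2016,.9795]); e=np.array([.9795,.2016])
for a in np.arange(zt,zt+.07,.01):
    s=p[(p[:,2]>a)&(p[:,2]<a+.01)]; w=s[:,:2]-c; al=w@d; ac=w@e
    m=(abs(ac)<.018)&(np.hypot(al,ac)<.034)
    for nm,mm,r in(('front',m&(al>.01),.028),('back',m&(al<0),.025)):
        t=s[mm]
        if len(t)>30:
            f=least_squares(lambda x:np.hypot(t[:,0]-x[0],t[:,1]-x[1])-r,c,loss='soft_l1',f_scale=.0005); print(a.round(3),nm,len(t),f.x.round(4),np.median(abs(f.fun)).round(4))
E
python3 board.py w8
```

```text
t: 21.3
tool_pos: [0.435, -0.1034, 0.1652]
tool_rot: [1.048, 1.305, -1.049]
contact_force: [0.2, -0.0, -2.4]
opening: 0.054
t: 21.72
tool_pos: [0.6117, -0.0429, 0.1636]
tool_rot: [1.048, 1.305, -1.049]
contact_force: [0.1, -1.0, -1.7]
opening: 0.0542
t: 22.13
tool_pos: [0.623, -0.0374, 0.1222]
tool_rot: [1.047, 1.309, -1.051]
contact_force: [0.2, 0.0, -0.9]
opening: 0.054
t: 22.38
tool_pos: [0.6256, -0.0381, 0.1266]
tool_rot: [1.049, 1.301, -1.047]
contact_force: [-0.1, -0.8, -1.1]
opening: 0.0541
t 22.3833 tcp [ 0.6256 -0.0381  0.1266] tz -0.0001
0.1 front 234 [ 0.6264 -0.0382] 0.0001
0.1 back 1478 [ 0.6243 -0.0325] 0.0041
0.11 front 305 [ 0.6264 -0.0382] 0.0001
0.11 back 592 [ 0.6263 -0.0376] 0.0002
0.12 front 379 [ 0.6263 -0.0382] 0.0001
0.12 back 682 [ 0.6263 -0.0376] 0.0002
0.13 front 459 [ 0.6263 -0.0381] 0.0001
0.13 back 817 [ 0.6262 -0.0376] 0.0003
0.14 front 562 [ 0.6263 -0.0381] 0.0002
0.14 back 989 [ 0.6262 -0.0376] 0.0003
0.15 front 705 [ 0.6263 -0.0381] 0.0002
0.15 back 1213 [ 0.6261 -0.0376] 0.0003
0.16 front 1316 [ 0.6263 -0.0384] 0.0003
0.16 back 547 [ 0.6261 -0.0375] 0.0003
0.17 front 263 [ 0.6263 -0.0395] 0.0006
w8 disc [0.6032 0.0747 0.0429] 2505 [279.  97.]
w8 disc [0.7397 0.0681 0.0236] 348 [428. 100.]
rect [0.6147 0.0189] [0.1302 0.2113] 11.61
```

View pics/w8.png

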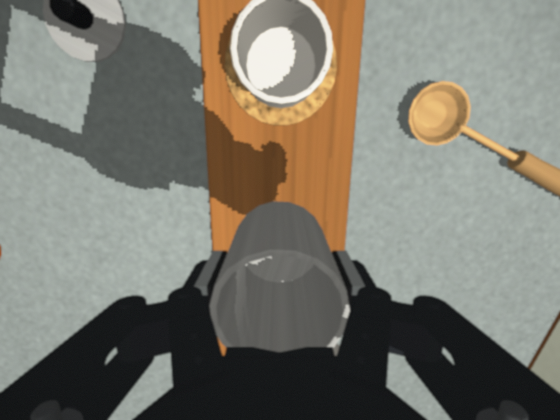

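```bash

python3 -m crank '[[[0,0,-0.02,0],[0,0,-0.04,0],[0,0,-0.06,0],[0,0,-0.075,0],[0,0,-0.08,0]]]'
python3 -m crank '[[[0,0,0,0],[0,0,0,0],[0,0,0,0]]]'
```

```text
t: 22.85
tool_pos: [0.6232, -0.0376, 0.0425]
tool_rot: [1.048, 1.307, -1.051]
contact_force: [-1.1, -0.3, -1.3]
opening: 0.0542
t: 23.1
tool_pos: [0.6262, -0.0381, 0.0468]
tool_rot: [1.049, 1.301, -1.047]
contact_force: [-0.0, -0.2, -1.2]
opening: 0.0544
```

```bash

python3 -m crank '[[[0,0,-0.003,0],[0,0,-0.006,0],[0,0,-0.009,0],[0,0,-0.009,0],[0,0,-0.009,0]]]'
python3 -m crank '[[[0,0,0,0],[0,0,0,0]]]'
```

```text
t: 23.52
tool_pos: [0.6252, -0.0379, 0.0361]
tool_rot: [1.049, 1.303, -1.048]
contact_force: [0.7, -0.8, 0.1]
opening: 0.0542
t: 23.68
tool_pos: [0.6252, -0.0379, 0.0361]
tool_rot: [1.049, 1.303, -1.048]
contact_force: [0.9, -0.3, 0.4]
opening: 0.0542
```

```bash

python3 -m crank '[[[0,0,-0.0005,0],[0,0,-0.0005,0],[0,0,-0.0005,0],[0,0,-0.0005,0],[0,0,-0.0005,0]]]' 1
python3 -m crank '[[[0,0,0.02,0],[0,0,0.05,0],[0,0,0.08,0],[0,0,0.11,0],[0,0,0.14,0]]]'
python3 -m crank '[[[-0.025,0.012,0,0],[-0.05,0.024,0,0],[-0.08,0.036,0,0],[-0.11,0.048,0,0],[-0.14,0.06,0,0]]]'
python3 -m crank '[[[-0.02,0.02,0,0],[-0.04,0.04,0,0],[-0.04,0.053,-0.02,0],[-0.04,0.053,-0.05,0],[-0.04,0.053,-0.05,0]]]' 0.6
python3 -m crank '[[[0,0,0,0],[0,0,0,0],[0,0,0,0]]]'
python3 w.py w9; python3 rim.py w9 .446,.0765,.034
python3 - <<'E'
from h import *
z=np.load('pics/w9.npz'); P=cloud(z,z['d']); p=P[z['d']>0]
q=p[(np.hypot(p[:,0]-.446,p[:,1]-.0765)<.04)&(p[:,2]>.008)&(p[:,2]<.0115)]; print(len(q),cv2.minEnclosingCircle(q[:,:2].astype(np.float32)),q[:,2].mean())
q=p[(np.hypot(p[:,0]-.446,p[:,1]-.0765)<.02)&(p[:,2]>.0325)&(p[:,2]<.0355)]; print(len(q),q.mean(0))
E
```

```text
t: 24.1
tool_pos: [0.6247, -0.0378, 0.0352]
tool_rot: [1.048, 1.304, -1.049]
contact_force: [-0.9, 0.2, 0.6]
opening: 0.0855
t: 24.52
tool_pos: [0.6245, -0.0378, 0.1766]
tool_rot: [1.048, 1.304, -1.049]
contact_force: [0.9, 0.0, 0.5]
opening: 0.0854
t: 24.93
tool_pos: [0.4834, 0.0226, 0.1751]
tool_rot: [1.049, 1.304, -1.049]
contact_force: [-0.5, 0.9, 0.3]
opening: 0.0857
t: 25.35
tool_pos: [0.4408, 0.0758, 0.1203]
tool_rot: [1.044, 1.311, -1.053]
contact_force: [-1.4, 0.8, -1.4]
opening: 0.0511
t: 25.6
tool_pos: [0.4462, 0.0748, 0.1272]
tool_rot: [1.05, 1.301, -1.047]
contact_force: [-0.2, 0.7, 0.5]
opening: 0.0512
t 25.6 tcp [0.4462 0.0748 0.1272] tz -0.0001
.446,.0765,.034 299 [0.4458 0.0772] 0.0088
2883 ((0.44600412249565125, 0.07686229795217514), 0.031041473150253296) 0.00986890897297667
299 [0.44585257 0.07727892 0.03385893]
```

View pics/w9.png

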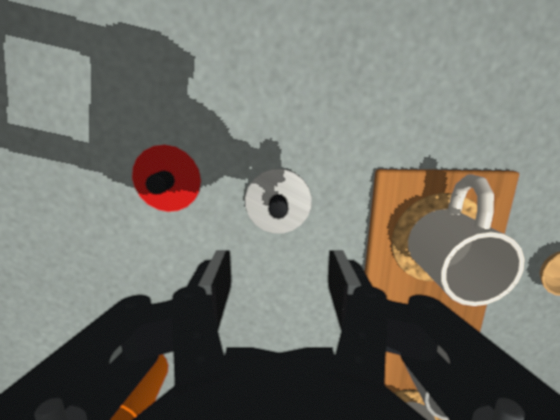

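The steel lid is at (278,205), world (.4459,.077). The red one, at (165,178), is left alone.

```bash

python3 -m crank '[[[0,0.002,-0.02,0],[0,0.002,-0.04,0],[0,0.002,-0.06,0],[0,0.002,-0.08,0],[0,0.002,-0.09,0]]]'
python3 -m crank '[[[0,0,0,0],[0,0,0,0],[0,0,0,0]]]'
```

```text
t: 26.07
tool_pos: [0.4444, 0.0769, 0.0341]
tool_rot: [1.048, 1.305, -1.05]
contact_force: [-0.6, 0.6, -0.7]
opening: 0.0515
t: 26.32
tool_pos: [0.4463, 0.0771, 0.0369]
tool_rot: [1.05, 1.301, -1.047]
contact_force: [0.7, -0.1, -0.1]
opening: 0.0511
```

```bash

python3 -m crank '[[[0,0,-0.005,0],[0,0,-0.01,0],[0,0,-0.015,0],[0,0,-0.02,0],[0,0,-0.021,0]]]'
python3 -m crank '[[[0,0,0,0],[0,0,0,0]]]'
python3 -m crank '[[[0,0,0,0],[0,0,0,0],[0,0,0,0],[0,0,0,0],[0,0,0,0]]]' 0 30
python3 -m crank '[[[0,0,0,0],[0,0,0,0],[0,0,0,0]]]'
```

```text
t: 26.73
tool_pos: [0.4439, 0.0772, 0.0131]
tool_rot: [1.048, 1.305, -1.05]
contact_force: [-0.8, 0.1, -0.3]
opening: 0.0516
t: 26.9
tool_pos: [0.4447, 0.0772, 0.0141]
tool_rot: [1.048, 1.304, -1.049]
contact_force: [-0.5, 0.0, -0.2]
opening: 0.0516
t: 27.32
tool_pos: [0.4452, 0.0772, 0.0147]
tool_rot: [1.049, 1.303, -1.048]
contact_force: [0.9, -1.2, 0.8]
opening: 0.0163
t: 27.57
tool_pos: [0.4452, 0.0772, 0.0147]
tool_rot: [1.049, 1.303, -1.048]
contact_force: [0.2, 0.2, 3.9]
opening: 0.0166
```

```bash

python3 -m crank '[[[0,0,0.02,0],[0,0,0.05,0],[0,0,0.09,0],[0,0,0.13,0],[0,0,0.17,0]]]'
python3 -m crank '[[[0.027,-0.03,0,0],[0.054,-0.06,0,0],[0.081,-0.09,0,0],[0.108,-0.12,0,0],[0.135,-0.15,0,0]]]'
python3 -m crank '[[[0.027,-0.03,0,0],[0.03,-0.033,0,0],[0.03,-0.033,0,0],[0.03,-0.033,0,0],[0.03,-0.033,0,0]]]'
python3 w.py w10; python3 rim.py w10 .626,-.038,.08 .6034,.0743,.074
python3 - <<'E'
from fit import *
z=np.load('pics/w10.npz'); P=cloud(z,z['d']); p=P[z['d']>0]
q=p[(abs(p[:,2]-.08)<.0015)&(np.hypot(p[:,0]-.626,p[:,1]+.038)<.035)]; print(q[:,:2].min(0),q[:,:2].max(0),np.median(q[:,2]))
# front outer wall
s=p[(p[:,2]>.02)&(p[:,2]<.075)&(np.hypot(p[:,0]-.626,p[:,1]+.038)<.034)]
print(len(s),fitcyl(s,(.626,-.038),.028,.025,.02,.075,.034))
o=get_obs()['tool_pos'];s=p[(np.hypot(*(p[:,:2]-o[:2]).T)<.045)&(p[:,2]>o[2]-.03)&(p[:,2]<o[2]+.002)]
print(np.histogram(s[:,2]-o[2],bins=np.arange(-.03,.004,.002)))
E
```

```text
t: 27.98
tool_pos: [0.4438, 0.0772, 0.1851]
tool_rot: [1.048, 1.305, -1.05]
contact_force: [2.1, 0.2, -1.1]
opening: 0.0164
t: 28.4
tool_pos: [0.5804, -0.0743, 0.1835]
tool_rot: [1.048, 1.305, -1.049]
contact_force: [-0.1, 1.0, -0.2]
opening: 0.017
t: 28.82
tool_pos: [0.6089, -0.1047, 0.1838]
tool_rot: [1.048, 1.306, -1.048]
contact_force: [0.9, 0.4, -0.6]
opening: 0.0165
t 28.8167 tcp [ 0.6089 -0.1047  0.1838] tz -0.0001
.626,-.038,.08 699 [ 0.626  -0.0377] 0.0279
.6034,.0743,.074 425 [0.6066 0.0591] 0.0259
[ 0.59847304 -0.06509092] [ 0.65360588 -0.00997683] 0.07977692063519687
969 (array([ 0.62586013, -0.03768997]), 969, np.float64(0.00014541190638850746))
(array([   0,    0,    0,    0,    0,    0,    0,    0,    0,    0,    9,
        453, 4077,  135,   44,   52]), array([-3.00000000e-02, -2.80000000e-02, -2.60000000e-02, -2.40000000e-02,
       -2.20000000e-02, -2.00000000e-02, -1.80000000e-02, -1.60000000e-02,
       -1.40000000e-02, -1.20000000e-02, -1.00000000e-02, -8.00000000e-03,
       -6.00000000e-03, -4.00000000e-03, -2.00000000e-03,  2.77555756e-17,
        2.00000000e-03]))
```

View pics/w10.png

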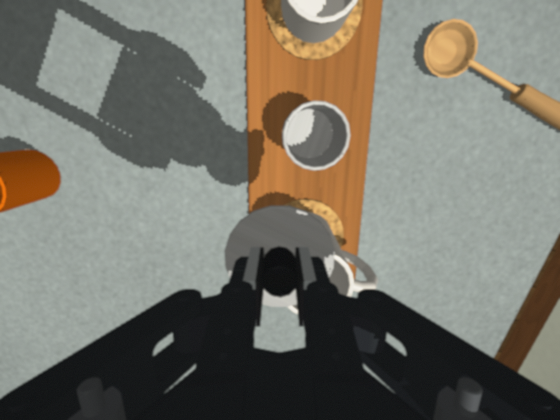

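```bash
python3 - <<'E'
from fit import *
z=np.load('pics/w10.npz'); P=cloud(z,z['d']); im=z['im']; o=np.array([.6089,-.1047,.1838])
Z=P[...,2]-o[2]; r=np.hypot(P[...,0]-o[0],P[...,1]-o[1]); s=(Z>-.009)&(Z<-.001)&(r<.04)&(z['d']>0)&(im.mean(-1)>60)
q=P[s]; A=np.c_[q[:,:2]-o[:2],np.ones(len(q))]; c,*_=np.linalg.lstsq(A,q[:,2]-o[2],rcond=None); print('plane',c,len(q))
cn=max(cv2.findContours(s.astype(np.uint8),cv2.RETR_EXTERNAL,cv2.CHAIN_APPROX_NONE)[0],key=len)[:,0]
e=P[cn[:,1],cn[:,0],:2]; e=e[(e-o[:2])@np.array([-.2,.98])>.002]
f=least_squares(lambda x:np.hypot(*(e-x).T)-.031,o[:2],loss='soft_l1',f_scale=.0005); print('lid c',f.x,'rel',f.x-o[:2],np.median(abs(f.fun)))
E
```

```text
plane [-0.00083601 -0.00283942 -0.00489983] 4634
lid c [ 0.6098079  -0.10589083] rel [ 0.0009079  -0.00119083] 0.0006494727998741442
```

```bash

python3 -m crank '[[[0.008,0.034,0,0],[0.016,0.0675,0,0],[0.016,0.0675,-0.03,0],[0.016,0.0675,-0.06,0],[0.016,0.0675,-0.07,0]]]'
python3 -m crank '[[[0,0,0,0],[0,0,0,0],[0,0,0,0],[0,0,0,0]]]'
```

```text
t: 29.28
tool_pos: [0.6225, -0.0359, 0.1101]
tool_rot: [1.045, 1.311, -1.05]
contact_force: [-0.6, -0.4, -2.0]
opening: 0.0167
t: 29.62
tool_pos: [0.6272, -0.0388, 0.117]
tool_rot: [1.05, 1.3, -1.046]
contact_force: [-0.5, 0.4, 0.1]
opening: 0.0169
```

```bash

python3 -m crank '[[[-0.002,0.0015,-0.005,0],[-0.002,0.0015,-0.01,0],[-0.002,0.0015,-0.015,0],[-0.002,0.0015,-0.018,0],[-0.002,0.0015,-0.018,0]]]'
python3 -m crank '[[[0,0,0,0],[0,0,0,0],[0,0,0,0]]]'
```

```text
t: 30.03
tool_pos: [0.6229, -0.0367, 0.0948]
tool_rot: [1.048, 1.306, -1.05]
contact_force: [0.3, -0.4, -0.9]
opening: 0.0172
t: 30.28
tool_pos: [0.6241, -0.0369, 0.0965]
tool_rot: [1.049, 1.303, -1.048]
contact_force: [-0.7, -0.4, -1.2]
opening: 0.0166
```

```bash

python3 -m crank '[[[0.001,0,0,0],[0.001,0,-0.001,0],[0.001,0,-0.002,0],[0.001,0,-0.003,0],[0.001,0,-0.004,0]]]'
python3 -m crank '[[[0,0,-0.001,0],[0,0,-0.002,0],[0,0,-0.003,0],[0,0,-0.003,0],[0,0,-0.003,0]]]'
```

```text
t: 30.7
tool_pos: [0.6248, -0.0368, 0.0922]
tool_rot: [1.048, 1.304, -1.049]
contact_force: [1.2, -0.5, -1.1]
opening: 0.0165
t: 31.12
tool_pos: [0.6248, -0.0368, 0.0892]
tool_rot: [1.048, 1.304, -1.049]
contact_force: [-0.4, -1.4, -0.7]
opening: 0.0169
```

Inside the mouth with no contact. Lowering the last millimetre.

```bash

python3 -m crank '[[[0,0,-0.0005,0],[0,0,-0.0005,0],[0,0,-0.001,0],[0,0,-0.001,0]]]'
python3 -m crank '[[[0,0,0,0],[0,0,0,0],[0,0,0,0],[0,0,0,0],[0,0,0,0]]]' 0.6
python3 -m crank '[[[0,0,0.01,0],[0,0,0.03,0],[0,0,0.06,0],[0,0,0.09,0],[0,0,0.12,0]]]'
python3 -m crank '[[[-0.02,-0.035,0,0],[-0.04,-0.07,0,0],[-0.05,-0.09,0,0],[-0.05,-0.09,0,0],[-0.05,-0.09,0,0]]]'
python3 w.py w11; python3 rim.py w11 .6493,-.1505,.119 .626,-.0377,.108
python3 - <<'E'
from h import *
z=np.load('pics/w11.npz'); P=cloud(z,z['d']); p=P[z['d']>0]
q=p[(np.hypot(p[:,0]-.626,p[:,1]+.0377)<.04)&(p[:,2]>.075)&(p[:,2]<.09)]
A=np.c_[q[:,:2]-[.626,-.0377],np.ones(len(q))]; q2=q[abs(q[:,2]-np.median(q[:,2]))<.003]
print(len(q),cv2.minEnclosingCircle(q2[:,:2].astype(np.float32)),np.median(q[:,2]),np.linalg.lstsq(np.c_[q2[:,:2]-[.626,-.0377],np.ones(len(q2))],q2[:,2],rcond=None)[0])
snap('scene','s2'); snap('side','d2')
E
```

```text
t: 31.45
tool_pos: [0.625, -0.0368, 0.0887]
tool_rot: [1.049, 1.304, -1.048]
contact_force: [-0.8, -0.4, 2.3]
opening: 0.017
t: 31.87
tool_pos: [0.6248, -0.0368, 0.0882]
tool_rot: [1.048, 1.304, -1.048]
contact_force: [0.1, 0.5, -0.2]
opening: 0.051
t: 32.28
tool_pos: [0.6246, -0.0367, 0.2102]
tool_rot: [1.049, 1.304, -1.048]
contact_force: [1.4, -0.5, 0.3]
opening: 0.0513
t: 32.7
tool_pos: [0.5747, -0.1276, 0.2092]
tool_rot: [1.051, 1.302, -1.049]
contact_force: [0.8, 0.2, 0.4]
opening: 0.051
t 32.7 tcp [ 0.5747 -0.1276  0.2092] tz -0.0001
.6493,-.1505,.119 661 [ 0.6496 -0.1499] 0.0311
.626,-.0377,.108 361 [ 0.6258 -0.0374] 0.0088
3552 ((0.6259934306144714, -0.03735508397221565), 0.031025733798742294) 0.08388469695111722 [0.00123253 0.00045648 0.08386561]
```

View pics/w11.png

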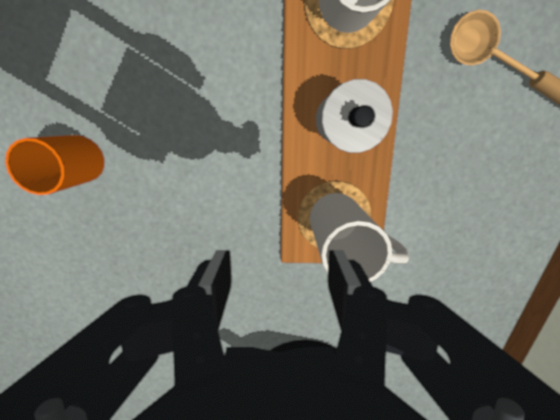

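View pics/d2.png

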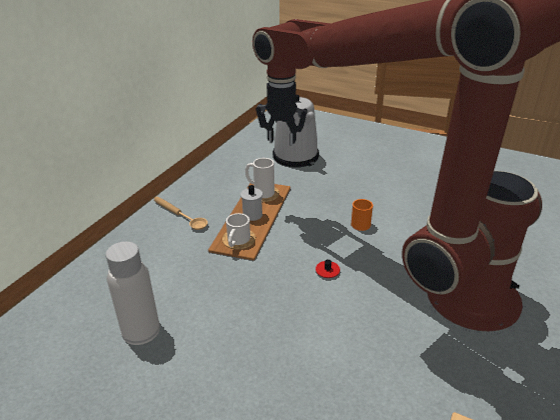

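The lid's disc top is at 83.9 mm (84 expected) and level, so it is fully home. Everything stands as asked, and the gripper is clear.

```bash

python3 -m crank '[[[-0.03,0,0.02,0],[-0.06,0,0.03,0],[-0.06,0,0.03,0],[-0.06,0,0.03,0],[-0.06,0,0.03,0]]]' 
python3 -c "
from station import *
print(finish_job())"
```

```text
t: 33.27
tool_pos: [0.5154, -0.1261, 0.2383]
tool_rot: [1.048, 1.304, -1.047]
contact_force: [0.6, 0.0, -0.2]
opening: 0.0512
the job is handed in; nothing more can be done
None
```

The job is done and handed in at about 33 s: the tea things stand upright on the board as you asked. I worked in the order asked: tall mug, short mug, tin, then lid.

| Item | Where it went | Measured offset from target |
|---|---|---|
| Tall mug | Coaster nearer the kettle (right) | Under 1 mm |
| Short mug | Coaster nearer the flask (left) | Under 1 mm |
| Steel tin | Middle of the board | Under 1 mm |
| Lid | On the tin, fully home | Disc top at 83.9 mm (84 mm expected), level to about 0.1° |

The side camera's last picture shows everything standing, with the gripper clear. I did not touch the kettle, the flask, the orange tin or the red lid. I judged the kettle and flask unmoved by eye and did not re-measure them.

Some measurements disagreed along the way:
- **Short mug:** my first fits of its position were about 4 mm off because they confused the inner and outer walls. I used the rim circle seen by the wrist camera instead, and grasped from that.
- **Side camera:** its readings differed from the wrist camera's by up to about 6 mm, so I placed everything by the wrist camera.

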